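Fit the spacer frame that sits snug in a sprung plate cell

ROBOT

A 6-joint arm with a two-finger parallel gripper is mounted at the origin on a cart in front of the work surface, level with it; the furniture and walls round the work are solid. World frame = base frame: x ahead of the robot, y to its left, z up, the work surface at z = 0. Lengths are in m, angles in rad, forces in N, time in s.
With the tool pointing down it reaches from about 0.325 to 0.9 m from the base axis. Payload 6.1 kg.
Tool frame: the origin (TCP) lies at the very end of the fingers, on their centre line; the grasp point (between the pads) lies 19 mm behind it; z points along the fingers, y is the line along which they close (so a half turn about z gives the same grasp; the last joint's range is limited). The gripper opens to 87 mm and grips with 3 to 60 N. Pads are 19 mm wide; open, the fingers measure 117 mm over their backs; the gripper's body (75 mm by 190 mm) begins 51 mm behind the grasp point.
Start: joints at [-1.261, 0.22, 1.526, -0, 1.395, -0.126], TCP at [0.264, -0.567, 0.223] pointing down, gripper open.
Joint ranges: [-2.98, 2.98], [-0.91, 2.08], [0.09, 2.57], [-1.24, 4.39], [0.2, 2.65], [-2.68, 2.68]. Speed limits (rad/s): [2.57, 2.57, 3.01, 3.14, 3.14, 3.14].

INTERFACE

Orientations are given as a rotation vector (axis times angle).
In Python, from rig import env gives the robot as it stands.
- The arm moves only by the tool play_rows, never from a script. Its argument "targets" is a list of rows, each a list of 7 numbers: the closure in counts, from 0 (fully open) to 255 (shut), then the shift along the world's x, y, z in mm, then the turn, a rotation vector about the world's x, y, z in degrees. A call has 1 to 12 rows; each row shifts and turns the commanded pose from where the row before left it; what a row does not reach is not made up. A row lasts 1/10 s, in which the tool goes at most 50 mm and 8.59 degrees, less where a joint would pass 70% of its speed; a pose out of reach is approached as far as the arm can. A call with a gripper value outside its range is refused whole. The fingers move at their own pace and stop on an object; "force" is the grip in N (left out, the last holds). Time passes only in rows, so rows that do not move let the fingers close. It gives the time, the measured TCP pose, the force, the opening and the grip force at its end, in the units of the state.
- env.get_obs(): the state, without advancing time (a new reading comes with each control period).
- env.capture(name): name is "scene" or "side" or "wrist"; returns a dict with "pixels" (384x512x3 uint8, blue, green, red), "fovy" (degrees; the focal length in pixels is half the picture's height over the tangent of half this angle, whatever the lens; pixels are square), "cx", "cy" (the principal point, pixels), "D" ([k1, k2, p1, p2, k3] as OpenCV has them; the pictures are not rectified), "xyz" and "orientation" of the camera in the world. Camera axes: x right, y down, z forward; pixel columns grow to the right and rows downward; lengths in m; the calibration is good to about 2 mm. A picture is of the moment at which its call begins. There is no depth.
- env.close_job(): hands the job in; it is judged then, once.
The state is a dict: "t": time; "joints": joint angles; "dq": joint speeds; "tau": joint torques, N m; "ee_pos": TCP position; "ee_rot": TCP orientation; "contact_force": force on the tool from outside, world axes, zero at the start; "ft_torque": the same for the moment, N m; "finger_gap": opening from 0.0 (shut) to 1.0 (fully open); "grip_force": force on a finger pad.
Only numpy, scipy, OpenCV 4.12 (cv2) and the standard library are available. Lean on these libraries where they do the work, as an engineer would, in place of code of your own. Each camera call takes 0.05 s, during which the arm holds its last target. There are 200 camera calls.

TASK

The sprung plate cell needs a spacer frame, but nobody noted how wide its gap was left. Try the spacer frames from the rack and leave in the cell one that stands right down on the cell's floor, gripped snugly between the two plates so that it pushes the sprung plate back: one that drops in loose is too thin, one that jams at the mouth is too thick. Leave the other two standing in their own slots of the rack, and do not disturb the small beaker, the dish and the syringe.

Things in the scene. Friction and masses are not known exactly. Their poses are not given: they have to be found in the camera images.
- cell: fixed plate cell, 112 (own x) x 153 (own y) x 67 mm. Grey base, its top (the cell's floor) at z = 12 mm; white fixed end plate at -y, facing it a sprung steel pressure plate, behind that a white backing block, a rear bracket and a black knob, all three below z = 57 mm. Two guide rods along y at x = +-40 mm, clear of the spacer. Origin: on the bench under the base, z up, axes as the bench at yaw 0
- seat (a point): point on the cell's floor (z = 12 mm) at the foot of the fixed plate's flat inner face; in the cell's frame (0, -30, 12) mm, same axes. The fixed face is upright and faces +y; above z = 54 mm over the bench it leans back 4.5 mm to its lip at z = 64 mm. A spacer stands here against that face: thickness along y, reaching from y = 0 to its thickness, middle at x = 0; it goes in from above
- plate (a joint): how far the pressure plate is pushed back along the cell's +y, 0 to 0.006 m (hard stop); 0 at rest. Springs press it to -y with 3 N at first, 5.4 N at the stop. At rest its flat upright face stands 6 to 17.2 mm from the fixed face, how far is unknown and cannot be changed. Above z = 50 mm over the bench a flared lip leans back 9 mm up to z = 67 mm and leads a spacer in
- mouth (a point): point 55 mm above the seat, level with the lips. A spacer that fits snugly is thicker than the gap at rest by less than 6 mm; at least one of the three is. Pushing it down from here takes about 3 to 10 N (the plates are polished and slippery); one too thick jams between the lips, its underside over 35 mm above the floor; one too thin goes down freely and leaves the pressure plate at rest
- rack: fixed aluminium rack, 204 mm (own x) x 46 mm (own y) x 37 mm, with three open-topped slots in a row along own x at x = -66, 0 and +66 mm for the 10, 14 and 18 mm spacers; each slot is about 61 mm long (x), about 3 mm wider (y) than its spacer and bevelled wider above z = 27 mm, its floor at z = 10 mm. Origin: on the bench under its middle, z up
- spacer_10: grey plastic spacer frame, 10 mm thick, 56 mm wide, 100 mm tall, with a square window low down; from z = 60 mm up it is a solid tab, 36 mm wide and equally thick, to hold it by. About 65 g. Starts standing in the rack's slot at x = -66 mm. Origin: centre of its underside; own x along the width, y through the thickness, z up
- spacer_14: grey plastic spacer frame, 14 mm thick, 56 mm wide, 100 mm tall, with a square window low down; from z = 60 mm up it is a solid tab, 36 mm wide and equally thick, to hold it by. About 90 g. Starts standing in the rack's slot at x = 0. Origin: centre of its underside; own x along the width, y through the thickness, z up
- spacer_18: grey plastic spacer frame, 18 mm thick, 56 mm wide, 100 mm tall, with a square window low down; from z = 60 mm up it is a solid tab, 36 mm wide and equally thick, to hold it by. About 115 g. Starts standing in the rack's slot at x = +66 mm. Origin: centre of its underside; own x along the width, y through the thickness, z up
- pe_beaker: small white plastic beaker, 51 mm across, 47 mm tall, loose on the bench behind the work; not to be disturbed. Origin: centre of its underside
- dish: clear covered dish, 62 mm across, 14 mm tall, loose near the bench's front edge; not to be disturbed. Origin: centre of its underside
- syringe_1: plastic syringe, 102 mm long, lying near the bench's front edge; not to be disturbed. Origin: under its middle, long along own y
Mind the look-alikes: they are no part of the job. What is shaped like the spacer_14 but yellow is not meant.

How it is judged:
By the outcome, as a careful person would: the job done as asked, in the order asked, and still so for the second after the job is handed in, with the robot touching nothing.
It also fails if it takes over 72 s, if anything falls off the work surface, if the arm or the gripper's body presses on something with over 40 N, if the wrist force passes 120 N, or if a joint passes its speed limit or range.

## Working session

There is one attempt and no reset: what is moved stays moved. The work goes in short steps, Python scripts to look and compute and a tool call to move; the robot and the scene stay as the last step left them, time stands still between calls to the robot, and variables do not carry over. Pictures are saved under pics/ and viewed, at most 10 in all, crops included, and the job is handed in when it is done.

Besides the shell and the picture viewer there is one more tool, called in YAML: its name, and indented under it one key for each argument. play_rows: Moves the arm, as the interface text tells. Its arguments: {"type":"object","properties":{"targets":{"type":"array","items":{"type":"array","items":{"type":"number"}}},"force":{"type":"number"}},"required":["targets"]}

```bash
ls; mkdir -p pics
cat > h.py <<'E'
import numpy as np, cv2
from scipy.spatial.transform import Rotation as R
from rig import env
def cap(n, f):
    c=env.capture(n); cv2.imwrite('pics/'+f+'.png',c['pixels']); np.save('pics/'+f+'.npy',c,allow_pickle=True); return c
def load(f): return np.load('pics/'+f+'.npy',allow_pickle=True).item()
def K(c):
    f=c['pixels'].shape[0]/2/np.tan(np.radians(c['fovy'])/2)
    return np.array([[f,0,c['cx']],[0,f,c['cy']],[0,0,1]])
def rot(c):
    o=np.array(c['orientation'],float)
    return R.from_matrix(o).as_matrix() if o.shape==(3,3) else (R.from_rotvec(o) if o.size==3 else R.from_quat(o)).as_matrix()
def onplane(c,px,z):
    p=cv2.undistortPoints(np.array(px,float).reshape(-1,1,2),K(c),np.array(c['D'],float)).reshape(-1,2)
    d=np.c_[p,np.ones(len(p))]@rot(c).T; o=np.array(c['xyz'])
    return o+d*((z-o[2])/d[:,2])[:,None]
def proj(c,P):
    M=rot(c).T
    return cv2.projectPoints(np.array(P,float).reshape(-1,1,3),cv2.Rodrigues(M)[0],-M@np.array(c['xyz']),K(c),np.array(c['D'],float))[0].reshape(-1,2)
E
python3 - <<'E'
from h import *
a=[cap(n,n+'0')for n in('scene','side')]
for c in a: print({k:c[k] for k in c if k!='pixels'})
print(env.get_obs())
cv2.imwrite('pics/both.png',cv2.resize(np.vstack([x['pixels'] for x in a]),None,fx=.78,fy=.78))
E
```

```text
pics
{'fovy': 48.207973347805805, 'cx': 255.61191181578, 'cy': 189.35969707603962, 'D': array([-0.08452326,  0.        ,  0.        ,  0.        ,  0.        ]), 'xyz': array([0.11447604, 0.69468656, 0.62593961]), 'orientation': array([-0.91520321,  2.45378565, -1.16441047])}
{'fovy': 43.77116662979392, 'cx': 248.48364044534804, 'cy': 190.71327466833094, 'D': array([0.02529014, 0.        , 0.        , 0.        , 0.        ]), 'xyz': array([0.4784398 , 0.88981143, 0.6540931 ]), 'orientation': array([-0.1145546 ,  2.81551375, -1.3383157 ])}
{'t': 0.1, 'joints': array([-1.26109598e+00,  2.21173137e-01,  1.52755423e+00, -2.27997154e-07,
        1.39468505e+00, -1.26081117e-01]), 'dq': array([-0.00107446, -0.00159789, -0.00396397, -0.00010843,  0.00093081,
       -0.00073721]), 'tau': array([ 1.08764569e-03, -4.95944166e+01, -3.88519120e+01,  7.01965042e-02,
        5.15601423e-02, -4.42027931e-05]), 'ee_pos': array([ 0.26365212, -0.56602385,  0.22150017]), 'ee_rot': array([-3.06554226e+00, -6.78728654e-01,  2.62268228e-04]), 'contact_force': array([-0.97296273, -0.30693285, -0.04274365]), 'ft_torque': array([ 0.06537477,  0.03661784, -0.03005023]), 'grip_force': 0.0, 'finger_gap': 1.0011792206876342}
```

View pics/both.png

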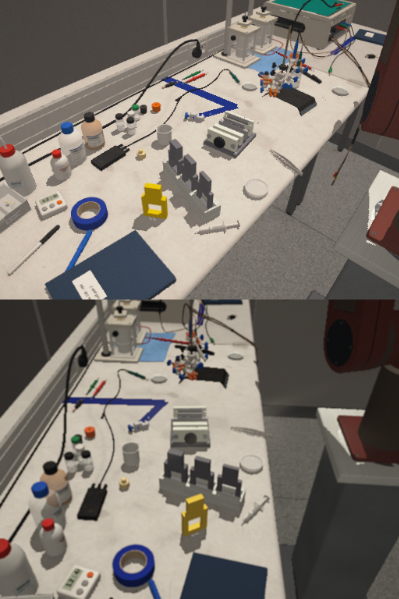

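The views show the cell (scene ≈(295,170), side ≈(243,163)), the rack with three grey spacers nearer the cameras, and the yellow look-alike in front of it. I'll crop both views closer.

Run:
```python
from h import *
a=load('scene0')['pixels'][130:290,195:325]; b=load('side0')['pixels'][125:285,195:325]
cv2.imwrite('pics/crop.png',np.hstack([cv2.resize(x,None,fx=3.07,fy=3.07,interpolation=cv2.INTER_CUBIC)for x in(a,b)]))
```

```text
(no output)
```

View pics/crop.png

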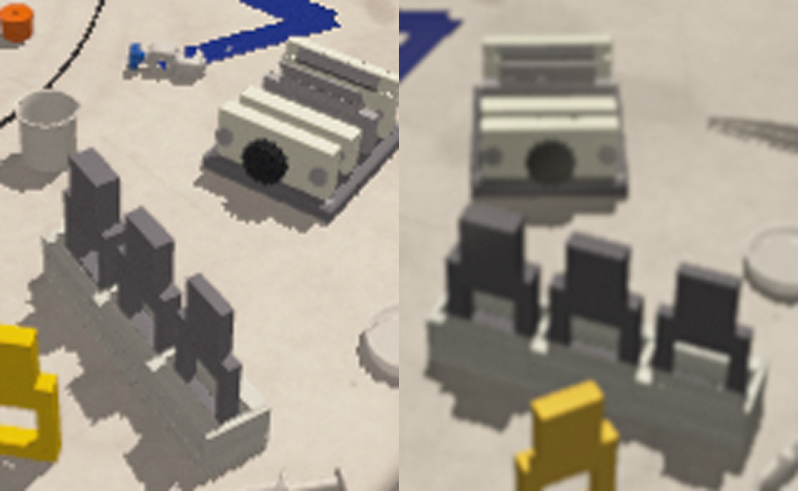

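Run:
```python
from h import *
s=load('scene0');d=load('side0')
S=lambda p:np.array(p)/3.07+[195,130]
D=lambda p:(np.array(p)-[399,0])/3.07+[195,125]
print(onplane(s,S([(94,169),(149,228),(211,294)]),.11).round(4))
print(onplane(d,D([(496,209),(599,240),(710,269)]),.11).round(4))
print('cell base front z12 (back edge at +y)',onplane(d,D([(472,180),(627,178)]),.012).round(4))
print('knob end top of bracket',onplane(d,D([(481,119),(617,119)]),.057).round(4))
print('fixed plate far top',onplane(d,D([(482,37),(611,37)]),.064).round(4))
print('scene base corner',onplane(s,S([(204,158),(332,212)]),.012).round(4))
# yellow, beaker, 
print('yellow top',onplane(d,D([(567,395)]),.1).round(4), 'beaker',onplane(s,S([(48,105)]),.047).round(4))
```

```text
[[0.5593 0.2416 0.11  ]
 [0.4974 0.26   0.11  ]
 [0.435  0.2784 0.11  ]]
[[0.5613 0.2338 0.11  ]
 [0.4998 0.2561 0.11  ]
 [0.4369 0.2753 0.11  ]]
cell base front z12 (back edge at +y) [[0.5966 0.0852 0.012 ]
 [0.4878 0.073  0.012 ]]
knob end top of bracket [[0.5905 0.0735 0.057 ]
 [0.4968 0.0649 0.057 ]]
fixed plate far top [[ 0.6007 -0.019   0.064 ]
 [ 0.5059 -0.028   0.064 ]]
scene base corner [[0.5916 0.0913 0.012 ]
 [0.484  0.0777 0.012 ]]
yellow top [[0.5097 0.3681 0.1   ]] beaker [[0.6904 0.1544 0.047 ]]
```

Rack yaw is about -16.6° and cell yaw about +6°. Next I'll move the wrist above the cell to measure the gap.

play_rows:
  targets:
    - [0,0,10,30,0,0,-4]
    - [0,20,40,20,0,0,-4]
    - [0,20,40,20,0,0,-4]
    - [0,20,40,20,0,0,-4]
    - [0,20,40,10,0,0,-3]
    - [0,20,45,0,0,0,0]
    - [0,20,45,0,0,0,0]
    - [0,20,45,0,0,0,0]
    - [0,20,45,0,0,0,0]
    - [0,20,45,0,0,0,0]
    - [0,25,40,0,0,0,0]
    - [0,25,40,0,0,0,0]

```text
t: 1.3
ee_pos: [0.4942, -0.0895, 0.3225]
ee_rot: [3.137, 0.164, 0.0]
contact_force: [1.1, -0.5, -0.1]
finger_gap: 1.002
grip_force: 0.0
```

Run:
```python
from h import *
c=cap('wrist','w0'); o=env.get_obs()
T=R.from_rotvec(o['ee_rot']).as_matrix()
print(o['ee_pos'],T.round(3).tolist(),c['xyz'],(T.T@(c['xyz']-o['ee_pos'])).round(4),(T.T@rot(c)).round(3).tolist(),c['fovy'])
print(proj(c,[[.54,.0,.012],[.5,.257,.11]]), o['joints'].round(2))
```

```text
[ 0.49686647 -0.08362736  0.32223205] [[0.994, 0.109, 0.002], [0.109, -0.994, 0.005], [0.003, -0.004, -1.0]] [ 0.56258023 -0.08159415  0.48352184] [ 0.066   0.0044 -0.1611] [[-0.004, -0.967, -0.256], [1.0, -0.006, 0.004], [-0.006, -0.256, 0.967]] 69.54441942442263
[[206.03612801 124.97633189]
 [ 13.66360659 140.00770723]] [-0.33 -0.12  1.7   0.01  1.57  1.13]
```

play_rows:
  targets:
    - [0,10,30,-40,0,0,0]
    - [0,10,30,-40,0,0,0]
    - [0,10,20,-40,0,0,0]
    - [0,3,0,-30,0,0,0]
    - [0,0,0,0,0,0,0]
    - [0,0,0,0,0,0,0]
    - [0,0,0,0,0,0,0]

```text
t: 2.05
ee_pos: [0.5276, -0.0136, 0.1764]
ee_rot: [3.137, 0.162, 0.005]
contact_force: [-0.1, 0.4, 0.8]
finger_gap: 1.001
grip_force: 0.0
```

Run:
```python
from h import *
c=cap('wrist','w1'); print(env.get_obs()['ee_pos'],c['xyz'])
cv2.imwrite('pics/w1b.png',cv2.resize(c['pixels'],None,fx=1.56,fy=1.56,interpolation=cv2.INTER_CUBIC))
```

```text
[ 0.52782891 -0.01358241  0.17665414] [ 0.5955317  -0.00556627  0.33770146]
```

View pics/w1b.png

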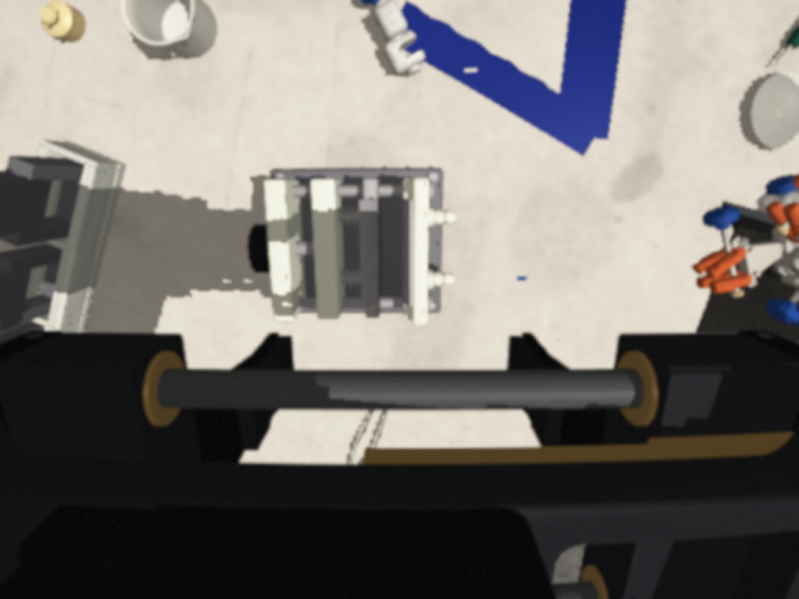

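Wrist view from above: the cell spans view px (265–455, 165–320), with the pressure plate edge near x≈378 and the white fixed plate from x≈411. I'll zoom in on it.

Run:
```python
from h import *
c=load('w1'); a=c['pixels'][100:212,165:295]
cv2.imwrite('pics/w1c.png',cv2.resize(a,None,fx=6,fy=5.3571,interpolation=cv2.INTER_NEAREST))
g=cv2.cvtColor(c['pixels'],cv2.COLOR_BGR2GRAY)
for r in (128,150,160,170,190): print(r,g[r,195:295].tolist())
```

```text
128 [61, 61, 64, 84, 140, 204, 233, 240, 241, 241, 241, 242, 243, 243, 243, 243, 244, 243, 240, 227, 197, 175, 158, 120, 82, 63, 62, 61, 63, 60, 62, 62, 62, 66, 84, 115, 132, 143, 151, 158, 159, 155, 149, 147, 150, 149, 133, 94, 63, 60, 63, 62, 62, 63, 62, 62, 61, 63, 62, 62, 61, 63, 67, 81, 95, 103, 109, 134, 165, 179, 200, 227, 239, 243, 244, 245, 246, 246, 242, 224, 174, 141, 137, 138, 138, 139, 137, 138, 164, 194, 209, 212, 214, 215, 216, 216, 216, 217, 217, 216]
150 [62, 59, 59, 59, 67, 91, 119, 133, 136, 137, 137, 137, 137, 137, 137, 137, 138, 137, 135, 130, 119, 112, 107, 103, 89, 72, 60, 59, 61, 60, 61, 60, 59, 61, 65, 71, 81, 83, 82, 82, 80, 80, 79, 77, 78, 77, 72, 63, 53, 53, 59, 60, 61, 60, 60, 60, 60, 60, 62, 60, 61, 61, 64, 69, 76, 81, 100, 146, 187, 200, 213, 231, 240, 242, 244, 245, 246, 244, 235, 204, 159, 139, 136, 134, 136, 135, 133, 138, 164, 195, 208, 209, 210, 210, 210, 209, 210, 209, 209, 210]
160 [154, 120, 92, 88, 89, 98, 117, 131, 136, 136, 135, 136, 136, 137, 137, 137, 138, 137, 135, 132, 124, 113, 110, 106, 96, 77, 63, 61, 59, 61, 60, 60, 60, 61, 61, 70, 81
[... 491 characters left out ...]
, 74, 66, 53, 48, 54, 59, 59, 60, 58, 59, 60, 59, 59, 60, 58, 60, 61, 68, 75, 79, 98, 145, 186, 199, 215, 232, 240, 242, 243, 244, 245, 242, 224, 159, 92, 69, 75, 91, 100, 110, 126, 150, 181, 203, 210, 211, 212, 211, 212, 213, 214, 214, 213, 213]
190 [90, 76, 69, 67, 68, 68, 73, 95, 120, 133, 134, 135, 136, 135, 135, 135, 135, 136, 135, 136, 133, 125, 114, 106, 98, 89, 80, 72, 70, 70, 71, 70, 71, 70, 71, 71, 77, 84, 84, 84, 81, 80, 79, 80, 79, 79, 75, 72, 71, 81, 86, 88, 86, 86, 85, 85, 81, 75, 72, 70, 70, 71, 71, 73, 76, 81, 98, 143, 182, 198, 217, 234, 240, 242, 243, 244, 245, 242, 228, 181, 145, 136, 134, 131, 131, 129, 139, 167, 196, 208, 209, 207, 208, 208, 208, 211, 214, 215, 215, 215]
```

View pics/w1c.png

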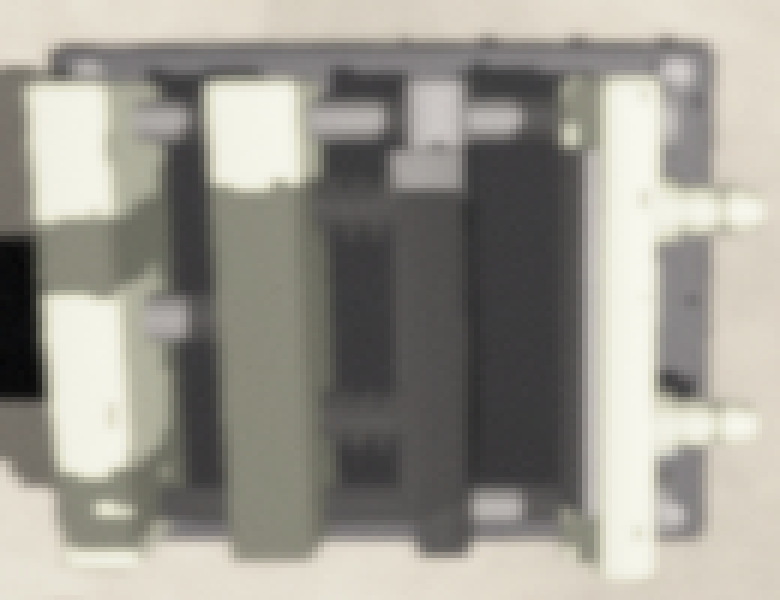

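Run:
```python
from h import *
c=load('w1'); 
q=lambda px,z:onplane(c,px,z)[:,:2]
A=lambda X:[(X[0],150),(X[1],170)]
P=c['pixels'];g=cv2.GaussianBlur(cv2.cvtColor(P,cv2.COLOR_BGR2GRAY),(0,0),.6)
# fixed bend / lip
for n,x,z in(('fix lip',265.3,.064),('fix bend',261.8,.054),('fix foot',257.9,.012),('pp bend',242.2,.050),('pp foot',245.2,.012),('fix outer top',274.6,.067)):
  p=q([(x,160)],z)[0]; print(n,p.round(4))
# direction: fixed outer/white edge and corners (crop px)
V=lambda p:np.array(p)/[6,5.3571]+[165,100]-.4
e=q(V([(602,78),(602,575)]),.064);print('fix edge',e.round(4)); d=e[0]-e[1]; print(np.degrees(np.arctan2(d[1],d[0])))
e=q(V([(205,82),(232,555)]),.057);print('block edge',e.round(4)); d=e[0]-e[1]; print(np.degrees(np.arctan2(d[1],d[0])))
e=q(V([(715,42),(705,540)]),.012);print('base edge',e.round(4)); d=e[0]-e[1]; print(np.degrees(np.arctan2(d[1],d[0])))
e=q(V([(48,48),(715,42)]),.012);print('base top edge',e.round(4)); d=e[0]-e[1]; print(np.degrees(np.arctan2(d[1],d[0])))
```

```text
fix lip [ 0.5551 -0.0193]
fix bend [ 0.5533 -0.0162]
fix foot [ 0.5466 -0.0132]
pp bend [0.5506 0.0041]
pp foot [0.545  0.0018]
fix outer top [ 0.5565 -0.0283]
fix edge [[ 0.5992 -0.014 ]
 [ 0.5062 -0.0244]]
6.358404813836042
block edge [[0.5921 0.0507]
 [0.5013 0.0409]]
6.1299435898296
base edge [[ 0.6096 -0.0361]
 [ 0.4998 -0.0481]]
6.20160959285018
base top edge [[ 0.5958  0.0901]
 [ 0.6096 -0.0361]]
96.26772958571276
```

The gap looks like about 15–17 mm, so spacer_18 is the candidate. The cell yaw is 6.2°. Next I'll look at the rack from close by.

play_rows:
  targets:
    - [0,0,10,30,0,0,-4.6]
    - [0,-1,35,0,0,0,-4.5]
    - [0,-2,40,0,0,0,-4.5]
    - [0,-2,40,0,0,0,-4.5]
    - [0,-2,40,0,0,0,-4.5]
    - [0,-2,40,0,0,0,0]
    - [0,-2,40,0,0,0,0]
    - [0,0,20,0,0,0,0]
    - [0,0,0,0,0,0,0]
    - [0,0,0,0,0,0,0]

```text
t: 3.1
ee_pos: [0.5162, 0.2521, 0.2056]
ee_rot: [-3.108, 0.453, -0.004]
contact_force: [-0.0, 0.3, -0.5]
finger_gap: 1.003
grip_force: 0.0
```

Run:
```python
from h import *
c=cap('wrist','w2'); o=env.get_obs(); print(o['ee_pos'],o['ee_rot'],c['xyz'],proj(c,[[.56,.238,.11],[.499,.257,.11]]))
cv2.imwrite('pics/w2b.png',cv2.resize(c['pixels'][:260],None,fx=1.56,fy=1.56,interpolation=cv2.INTER_CUBIC))
```

```text
[0.51611116 0.25151056 0.20530558] [-3.10814734e+00  4.55094791e-01 -2.73194092e-03] [0.58165268 0.23293232 0.36684874] [[257.88266109 141.64231704]
 [256.98141776 207.6061848 ]]
```

View pics/w2b.png

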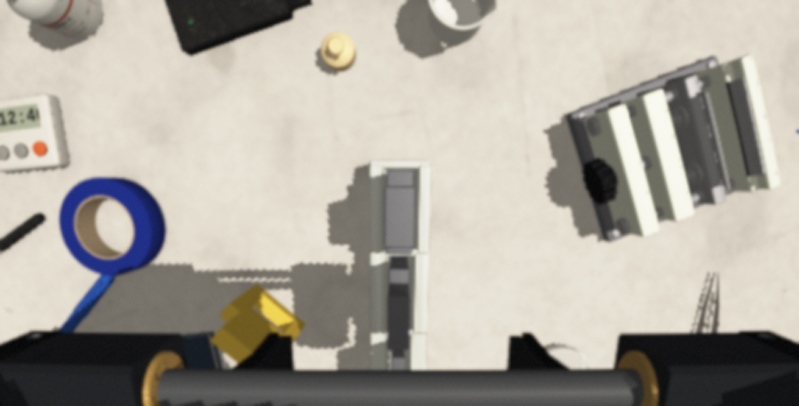

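The picture shows spacer_18's tab top centred at raw px ≈(257.4,140.2), aligned with the image columns. The rack yaw is therefore right, and it agrees with the first estimate.

Run:
```python
from h import *
c=load('w2');p=onplane(c,[(257.4,140.2),(247.4,140),(267.2,140)],.11);print(p.round(4),(p[0]-[.5161,.2515,.2053])*1e3)
g=cv2.cvtColor(c['pixels'],cv2.COLOR_BGR2GRAY)
for r in(128,140,152):print(g[r,236:280].tolist())
```

```text
[[0.5614 0.2381 0.11  ]
 [0.5642 0.2468 0.11  ]
 [0.559  0.2294 0.11  ]] [ 45.2904108  -13.44920261 -95.3       ]
[115, 116, 120, 122, 122, 120, 119, 115, 107, 100, 99, 110, 124, 128, 130, 130, 131, 131, 133, 134, 134, 135, 134, 135, 136, 138, 138, 139, 133, 119, 111, 121, 161, 202, 225, 231, 235, 237, 235, 229, 224, 221, 222, 222]
[117, 117, 119, 121, 121, 120, 117, 113, 108, 101, 98, 109, 123, 128, 130, 130, 131, 132, 132, 133, 132, 134, 136, 135, 136, 134, 135, 135, 130, 120, 113, 132, 181, 221, 228, 231, 234, 235, 231, 220, 210, 208, 210, 210]
[115, 116, 121, 122, 120, 119, 116, 113, 108, 99, 99, 113, 123, 126, 129, 129, 129, 129, 129, 130, 131, 131, 132, 132, 132, 134, 133, 133, 124, 113, 112, 132, 182, 223, 230, 232, 234, 233, 227, 215, 214, 217, 218, 219]
```

play_rows:
  force: 35
  targets:
    - [0,23,-6,0,0,0,0]
    - [0,22,-6.5,-10,0,0,0]
    - [0,0,0,-40,0,0,0]
    - [0,0,0,-40,0,0,0]
    - [0,0,0,-30,0,0,0]
    - [0,0,0,-10,0,0,0]
    - [0,0,0,0,0,0,0]
    - [0,0,0,0,0,0,0]

```text
t: 3.95
ee_pos: [0.5619, 0.2395, 0.0761]
ee_rot: [-3.107, 0.456, -0.004]
contact_force: [-1.3, 0.3, 0.2]
finger_gap: 1.0
grip_force: 0.0
```

play_rows:
  force: 35
  targets:
    - [255,0,0,0,0,0,0]
    - [255,0,0,0,0,0,0]
    - [255,0,0,0,0,0,0]
    - [255,0,0,0,0,0,0]
    - [255,0,0,0,0,0,0]
    - [255,0,0,0,0,0,0]
    - [255,0,0,0,0,0,0]
    - [255,0,0,0,0,0,0]

```text
t: 4.75
ee_pos: [0.5604, 0.2397, 0.074]
ee_rot: [3.108, -0.454, -0.0]
contact_force: [-0.4, 0.5, -0.3]
finger_gap: 0.358
grip_force: 0.0
```

play_rows:
  targets:
    - [255,0,0,0,0,0,0]
    - [255,0,0,0,0,0,0]
    - [255,0,0,0,0,0,0]
    - [255,0,0,0,0,0,0]
    - [255,0,0,0,0,0,0]

```text
t: 5.25
ee_pos: [0.5604, 0.2397, 0.074]
ee_rot: [3.109, -0.454, -0.0]
contact_force: [0.6, -0.1, -0.1]
finger_gap: 0.2
grip_force: 35.0
```

Grasped (opening ≈18 mm). Now I'll lift it and carry it above the cell.

play_rows:
  targets:
    - [255,0,0,15,0,0,0]
    - [255,0,0,30,0,0,0]
    - [255,0,0,40,0,0,0]
    - [255,0,-10,30,0,0,3.9]
    - [255,-2,-40,0,0,0,5]
    - [255,-2,-40,0,0,0,5]
    - [255,-2,-40,0,0,0,5]
    - [255,-2,-40,0,0,0,4]
    - [255,-1.5,-40,0,0,0,0]
    - [255,0,-33.5,0,0,0,0]
    - [255,0,0,0,0,0,0]
    - [255,0,0,0,0,0,0]

```text
t: 6.45
ee_pos: [0.5511, -0.0043, 0.19]
ee_rot: [-3.137, -0.169, -0.001]
contact_force: [-0.2, 0.5, -0.5]
finger_gap: 0.204
grip_force: 35.0
```

Run:
```python
from h import *
for i in range(3): o=env.get_obs(); print(o['ee_pos'],o['contact_force'])
r=o['ee_rot'];print(np.degrees(2*np.arctan2(r[1],r[0]))%180)
a=[cap(n,n+'1')['pixels'] for n in('scene','side')]
cv2.imwrite('pics/hov.png',np.hstack([cv2.resize(a[0][60:260,220:353],None,fx=3,fy=3,interpolation=cv2.INTER_CUBIC),cv2.resize(a[1][60:260,185:318],None,fx=3,fy=3,interpolation=cv2.INTER_CUBIC)]))
```

```text
[ 0.55107473 -0.00430479  0.19001159] [-0.22010249  0.54090645 -0.45911426]
[ 0.55107473 -0.00430479  0.19001159] [-0.22010249  0.54090645 -0.45911426]
[ 0.55107473 -0.00430479  0.19001159] [-0.22010249  0.54090645 -0.45911426]
6.152891875675039
```

View pics/hov.png

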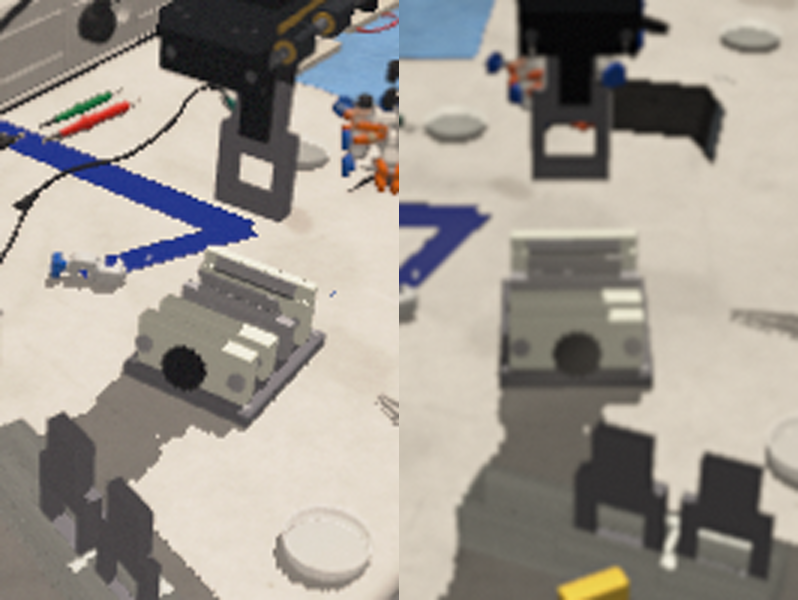

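The spacer hangs upright and square over the cell: its foot spans side px 533–608, the cell 500–650. The slots behind are untouched, so I'll lower it to the mouth.

play_rows:
  targets:
    - [255,0,0,-20,0,0,0]
    - [255,0,0,-20,0,0,0]
    - [255,0,0,-13,0,0,0]
    - [255,0,0,-4,0,0,0]
    - [255,0,0,-4,0,0,0]
    - [255,0,0,-3,0,0,0]
    - [255,0,0,0,0,0,0]

```text
t: 7.25
ee_pos: [0.5512, -0.0037, 0.1254]
ee_rot: [3.137, 0.172, 0.001]
contact_force: [-1.2, -0.0, -0.7]
finger_gap: 0.204
grip_force: 35.0
```

play_rows:
  targets:
    - [255,0,0,-3,0,0,0]
    - [255,0,0,-2,0,0,0]
    - [255,0,0,0,0,0,0]

```text
t: 7.55
ee_pos: [0.5508, -0.0038, 0.1199]
ee_rot: [-3.137, -0.172, 0.0]
contact_force: [0.4, 0.3, -1.0]
finger_gap: 0.206
grip_force: 35.0
```

play_rows:
  targets:
    - [255,0,0,-2,0,0,0]
    - [255,0,0,-2,0,0,0]
    - [255,0,0,0,0,0,0]

```text
t: 7.85
ee_pos: [0.5514, -0.0038, 0.1165]
ee_rot: [3.137, 0.172, 0.002]
contact_force: [0.2, 0.8, 1.1]
finger_gap: 0.203
grip_force: 35.0
```

play_rows:
  targets:
    - [255,0,0,-2,0,0,0]
    - [255,0,0,-2,0,0,0]
    - [255,0,0,0,0,0,0]

```text
t: 8.15
ee_pos: [0.5512, -0.0038, 0.1119]
ee_rot: [3.137, 0.172, 0.001]
contact_force: [1.7, 0.6, 1.1]
finger_gap: 0.204
grip_force: 35.0
```

play_rows:
  targets:
    - [255,0,0,-2,0,0,0]
    - [255,0,0,-2,0,0,0]
    - [255,0,0,0,0,0,0]

```text
t: 8.45
ee_pos: [0.5507, -0.0038, 0.1075]
ee_rot: [3.137, 0.172, -0.001]
contact_force: [0.8, -0.2, -1.4]
finger_gap: 0.205
grip_force: 35.0
```

play_rows:
  targets:
    - [255,0,0,-3,0,0,0]
    - [255,0,0,-3,0,0,0]
    - [255,0,0,-3,0,0,0]
    - [255,0,0,0,0,0,0]

```text
t: 8.85
ee_pos: [0.5506, -0.0038, 0.0982]
ee_rot: [3.137, 0.172, -0.001]
contact_force: [1.4, -1.5, -2.8]
finger_gap: 0.2
grip_force: 35.0
```

Run:
```python
from h import *
o=env.get_obs(); print(o['contact_force'],o['ft_torque'])
a=[cap(n,n+'2')['pixels'] for n in('scene','side')]
cv2.imwrite('pics/in.png',np.hstack([cv2.resize(a[0][110:220,245:343],None,fx=4,fy=4,interpolation=cv2.INTER_CUBIC),cv2.resize(a[1][100:210,205:303],None,fx=4,fy=4,interpolation=cv2.INTER_CUBIC)]))
```

```text
[ 1.39073834 -1.5156156  -2.75550476] [-0.22927221 -0.27317926  0.04675735]
```

View pics/in.png

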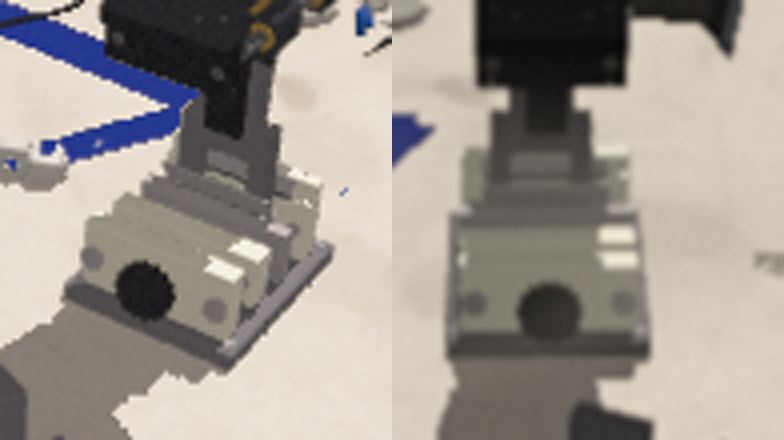

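The spacer has gone between the plates with only slight forces so far. I'll continue down to the floor.

play_rows:
  targets:
    - [255,0,0,-3,0,0,0]
    - [255,0,0,-3,0,0,0]
    - [255,0,0,-3,0,0,0]
    - [255,0,0,-3,0,0,0]
    - [255,0,0,-3,0,0,0]
    - [255,0,0,-2,0,0,0]
    - [255,0,0,0,0,0,0]

```text
t: 9.65
ee_pos: [0.5508, -0.0038, 0.0816]
ee_rot: [3.137, 0.172, -0.0]
contact_force: [1.0, -2.1, -2.9]
finger_gap: 0.207
grip_force: 35.0
```

play_rows:
  targets:
    - [255,0,0,-2,0,0,0]
    - [255,0,0,-1.5,0,0,0]
    - [255,0,0,0,0,0,0]

```text
t: 9.95
ee_pos: [0.5509, -0.0038, 0.0784]
ee_rot: [3.137, 0.172, -0.0]
contact_force: [1.9, -1.7, -2.1]
finger_gap: 0.201
grip_force: 35.0
```

play_rows:
  targets:
    - [255,0,0,-1,0,0,0]
    - [255,0,0,-1,0,0,0]
    - [255,0,0,0,0,0,0]

```text
t: 10.25
ee_pos: [0.551, -0.0038, 0.0765]
ee_rot: [3.137, 0.172, 0.0]
contact_force: [0.4, -2.1, -0.3]
finger_gap: 0.205
grip_force: 35.0
```

play_rows:
  targets:
    - [255,0,0,-0.7,0,0,0]
    - [255,0,0,-0.7,0,0,0]
    - [255,0,0,0,0,0,0]

```text
t: 10.55
ee_pos: [0.5511, -0.0038, 0.076]
ee_rot: [3.137, 0.172, 0.0]
contact_force: [-2.6, -1.7, 7.3]
finger_gap: 0.203
grip_force: 35.0
```

Floor reached at 0.076, as predicted. Before releasing, I'll ease the spacer toward the fixed face and read the plate's push at contact.

play_rows:
  targets:
    - [255,0,0,1,0,0,0]
    - [255,0,0,0.5,0,0,0]
    - [255,0,0,0,0,0,0]

```text
t: 10.85
ee_pos: [0.5507, -0.0038, 0.0763]
ee_rot: [-3.137, -0.172, 0.001]
contact_force: [2.0, -2.0, -2.7]
finger_gap: 0.207
grip_force: 35.0
```

play_rows:
  targets:
    - [255,0,-0.6,0,0,0,0]
    - [255,0,0,0,0,0,0]
    - [255,0,0,0,0,0,0]

```text
t: 11.15
ee_pos: [0.5507, -0.0039, 0.0764]
ee_rot: [-3.136, -0.172, 0.001]
contact_force: [1.6, 0.5, -2.9]
finger_gap: 0.204
grip_force: 35.0
```

play_rows:
  targets:
    - [255,0,-0.6,0,0,0,0]
    - [255,0,0,0,0,0,0]
    - [255,0,0,0,0,0,0]

```text
t: 11.45
ee_pos: [0.5507, -0.0042, 0.0764]
ee_rot: [-3.136, -0.172, 0.001]
contact_force: [1.7, 4.5, -5.6]
finger_gap: 0.201
grip_force: 35.0
```

play_rows:
  targets:
    - [255,0,-0.6,0,0,0,0]
    - [255,0,0,0,0,0,0]
    - [255,0,0,0,0,0,0]

```text
t: 11.75
ee_pos: [0.5507, -0.0042, 0.0764]
ee_rot: [-3.135, -0.172, 0.001]
contact_force: [1.4, 6.9, -5.2]
finger_gap: 0.202
grip_force: 35.0
```

play_rows:
  targets:
    - [255,0,1.8,0,0,0,0]
    - [255,0,0.6,0,0,0,0]
    - [255,0,0,0,0,0,0]
    - [255,0,0,0,0,0,0]

```text
t: 12.15
ee_pos: [0.5507, -0.0038, 0.0767]
ee_rot: [3.136, 0.172, -0.001]
contact_force: [0.3, -2.0, -3.1]
finger_gap: 0.2
grip_force: 35.0
```

play_rows:
  targets:
    - [255,0,0.8,0,0,0,0]
    - [255,0,0,0,0,0,0]
    - [255,0,0,0,0,0,0]

```text
t: 12.45
ee_pos: [0.5508, -0.0029, 0.0768]
ee_rot: [3.136, 0.172, -0.001]
contact_force: [-0.2, -4.2, -2.0]
finger_gap: 0.201
grip_force: 35.0
```

The plate pushes back with about 4 N, so the fit is snug. I'll seat it on the floor and release.

play_rows:
  targets:
    - [255,0,-1.1,0,0,0,0]
    - [255,0,0,-0.8,0,0,0]
    - [255,0,0,-0.7,0,0,0]
    - [255,0,0,0,0,0,0]

```text
t: 12.85
ee_pos: [0.5515, -0.0036, 0.076]
ee_rot: [3.137, 0.172, 0.002]
contact_force: [-1.9, -3.3, 3.7]
finger_gap: 0.202
grip_force: 35.0
```

play_rows:
  targets:
    - [180,0,0,0,0,0,0]
    - [150,0,0,0,0,0,0]
    - [100,0,0,0,0,0,0]
    - [60,0,0,0,0,0,0]
    - [60,0,0,0,0,0,0]
    - [60,0,0,0,0,0,0]
    - [60,0,0,0,0,0,0]

```text
t: 13.55
ee_pos: [0.5509, -0.0034, 0.0752]
ee_rot: [-3.137, -0.172, 0.0]
contact_force: [-0.0, -0.3, 0.1]
finger_gap: 0.73
grip_force: 0.0
```

play_rows:
  targets:
    - [60,0,0,20,0,0,0]
    - [60,0,0,40,0,0,0]
    - [60,0,0,45,0,0,0]
    - [60,-20,0,30,0,0,0]
    - [60,-35,0,0,0,0,0]
    - [60,-10,0,0,0,0,0]
    - [60,0,0,0,0,0,0]
    - [60,0,0,0,0,0,0]

```text
t: 14.35
ee_pos: [0.4863, -0.0035, 0.2099]
ee_rot: [-3.137, -0.171, -0.001]
contact_force: [-0.6, -0.5, 0.3]
finger_gap: 0.769
grip_force: 0.0
```

Run:
```python
from h import *
a=[cap(n,n+'3') for n in('scene','side','wrist')]
print(env.get_obs()['ee_pos'])
for c in a: print(proj(c,[[.5508,-.0042,.112],[.5687,-.0022,.112],[.5329,-.0062,.112],[.5508,-.0042,.13]]).round(1).tolist())
L=[cv2.resize(x['pixels'][y:y+110,u:u+98],None,fx=3,fy=4,interpolation=cv2.INTER_CUBIC) for x,y,u in((a[0],110,245),(a[1],100,205))]
w=cv2.resize(a[2]['pixels'][90:220,170:300],(212,440),interpolation=cv2.INTER_CUBIC)
L=[cv2.resize(x,(294,440)) for x in L]
cv2.imwrite('pics/end.png',np.hstack(L+[w]))
```

```text
[ 0.48647547 -0.0034648   0.20971042]
[[304.1, 134.3], [297.1, 131.8], [311.2, 136.9], [304.9, 127.4]]
[[243.6, 123.2], [235.3, 123.3], [251.8, 123.1], [243.6, 116.0]]
[[265.3, 121.8], [265.5, 101.4], [265.2, 141.6], [266.0, 122.2]]
```

View pics/end.png

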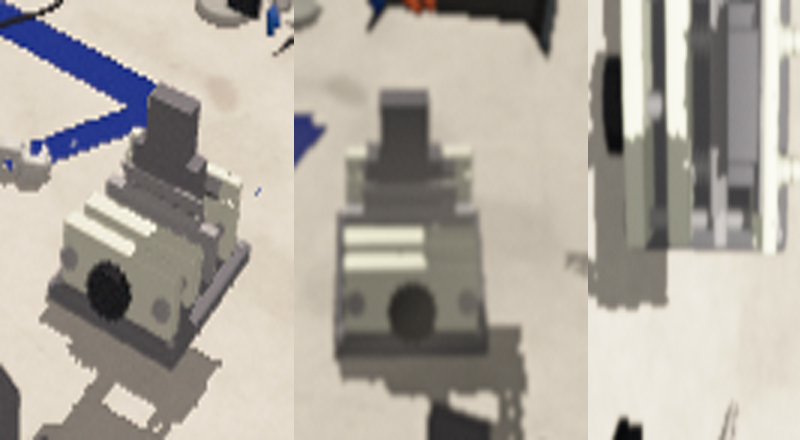

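The spacer stands upright. Its tab top is at panel px (175,93) in the scene view and (405,98) in the side view, close to what I'd expect for a spacer resting on the floor (177,97 and 410,93). The pressure plate sits flush against it, and the other two spacers were not touched.

```bash
python3 -c "
from rig import env
print(env.close_job())"
```

```text
the job is handed in; nothing more can be done
None
```

I handed the job in with spacer_18 standing on the cell floor, gripped between the plates and pushing the sprung plate back (about 4 N); spacer_10 and spacer_14 stayed in their rack slots. I didn't try them, since the gap measured about 15–17 mm.

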